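Close a fruit press basket with its tapered drop pin

TASK

Get the small fruit press ready for the apples: swing the open left half of its slatted basket shut, then take the tapered drop pin out of its parking tube and drive it down through the stacked eyes at the front seam, so that it draws the two halves into line and its collar sits fully down on the top eye. The basket stands loosely in the tray and the eyes are out of line, so feel your way in and let the pin find its own line: gentle hand pressure, never more than about 20 N on the pin in any direction. Leave the pin standing upright in the eyes and the glass, jar and wooden bowl where they are.

Things in the scene. Friction and masses are not known exactly. Their poses are not given: they have to be found in the camera images.
- press: the fruit press, fast on the worktop: wooden foot board 260 (x) by 280 (y) mm, top 48 mm high; round steel tray on it (radius 118 mm, rim 66 mm high), bare steel spindle at its centre (radius 10 mm, top 218 mm high), slatted basket round it (outer radius 93 mm, 57 to 172 mm high). Origin: on the worktop below the spindle; front is -x (to the robot at yaw 0), y left, z up. Right half (y < 0) of the basket is fixed
- seam (a point): NOMINAL place of the eyes at the basket's front seam: centre of the top eye's top face, 170 mm high, at x = -106, y = 0 mm of the press. The whole basket (halves, eyes, hinge) stands loosely in its tray: really it is up to 6.5 mm off in press x and up to 6.5 mm in y, differently each time. This is not measured; feel for it. The basket does not shift when pushed
- seam_low (a point): the same nominal axis, 74 mm lower, at the foot of the lowest eye. Eyes are steel rings 25 mm across, 10 mm high, hole 14 mm, mouths flared to 16 mm except the top one. From the top: fixed half's eye 160-170 mm above the worktop (the pin's collar sits on it), left half's eye 148-158, left half's 108-118, fixed half's 96-106
- rear_hinge (a point): NOMINAL point on the vertical hinge axis of the left half, at the rear (press x = +100, y = 0 mm), 172 mm high; off by as much as the basket is
- half (a joint): hinge of the basket's left half, rad: 0 = shut against the right half (a firm stop), growing as its front swings out to the left (+y); starts 0.3 to 0.65 open. It turns stiffly (about 0.25 Nm) and stays where it is left
- half_play (a joint): how far the left half stands forward of line (press -x), m: the loops of its rear hinge are sprung and hold its eyes about 4 to 5 mm farther forward than the right half's; 0 = in line. It takes about 6 N to draw it into line, and it springs forward again when let go
- half_side (a point): a point on the outside of the left half's staves, 133 mm high, at the middle of its round: 124 mm in front of the rear hinge and 89 mm to its left when shut, the outward normal there 15 degrees forward of straight left; it swings with the half. A place to push the half shut from outside with closed fingers
- pin_grip (a point): middle of the drop pin's upright wooden grip, round, 23 mm thick, 36 mm straight length; z points up along the pin. The collar's underside (27 mm across) is 34 mm below it, the tip 129 mm below. Under the collar the steel pin is 12.7 mm thick, the last 33 mm tapering to an 8 mm tip. 0.11 to 0.23 kg. Fully home this point is 204 mm above the worktop
- tube (a point): centre of the rim of the pin's parking tube, upright on the board's front right corner, rim 102 mm high, 25 mm across, bore 17 mm. The pin starts in it, standing on its collar with 2 mm of slop, its grip's middle 136 mm above the worktop; lift it straight up 100 mm to free it
- glass: a drinking glass, 76 mm across and 86 mm high, on the worktop left of the press; leave it alone. Origin: centre of its underside
- wood_bowl: a dark wooden bowl, 123 mm across and 89 mm high, on the worktop right of the press; leave it alone. Origin: centre of its underside
- jar: a glass jar with a dark lid, 65 mm across and 86 mm high, on the worktop behind the press on the left; leave it alone. Origin: centre of its underside

How it is judged:
By the outcome, as a careful person would: the job done as asked, in the order asked, and still so for the second after the job is handed in, with the robot touching nothing.
It also fails if it takes over 72 s, if anything falls off the work surface, if the arm or the gripper's body presses on something with over 40 N, if the wrist force passes 120 N, or if a joint passes its speed limit or range.

ROBOT

A 6-joint arm with a two-finger parallel gripper is mounted at the origin on a cart in front of the work surface, level with it; the furniture and walls round the work are solid. World frame = base frame: x ahead of the robot, y to its left, z up, the work surface at z = 0. Lengths are in m, angles in degrees, forces in N, time in s.
With the tool pointing down it reaches from about 0.4 to 0.825 m from the base axis. Payload 7 kg.
Tool frame: the origin (TCP) lies at the very end of the fingers, on their centre line; the grasp point (between the pads) lies behind it (r.grasp_offset is the z of the grasp point in the tool frame, in m); z points along the fingers, y is the direction in which the jaws open and shut (so a half turn about z gives the same grasp; the last joint's range is limited). The gripper opens to 88 mm and grips with 3 to 60 N. Pads are 19 mm wide; open, the fingers measure 130 mm over their backs; the gripper's body (78 mm by 193 mm) begins 47 mm behind the grasp point.
Start: joints at [80.965, 20.546, 0.682, 0, -70.136, -16.507], TCP at [0.291, 0.609, 0.227] pointing down, gripper open.
Joint ranges: [-176.03, 176.03], [-82.01, 121.73], [-58.28, 71.71], [-173.87, 95.51], [-174.79, -0.11], [-173.66, 173.66]. Speed limits (degrees/s): [136.94, 136.94, 172.46, 180, 180, 180].

INTERFACE

Orientations are given as [roll, pitch, yaw] about the fixed x, y, z axes, in that order (R = Rz(yaw) Ry(pitch) Rx(roll)).
In Python, from plant import r gives the robot as it stands. The module is installed in compiled form; this text tells all that it offers.
- The arm moves only by the tool servo_tool, never from a script. Its argument "targets" is a list of rows, each an object of numbers: "dx", "dy", "dz": the shift along the world's x, y, z in cm; "spin": the turn about the world's z in rad; "grip": the opening in per cent of the stroke, from 0 (shut) to 100 (fully open). A call has exactly 10 rows; each row is the pose to reach, as a shift and turn from the pose commanded when the call began; what a row does not reach only later rows make up. A row lasts 1/12 s, in which the tool goes at most 41.7 mm and 7.16 degrees, less where a joint would pass 70% of its speed; a pose out of reach is approached as far as the arm can. A call with a gripper value outside its range is refused whole. The fingers move at their own pace and stop on an object; "squeeze" is the grip in N (left out, the last holds). Time passes only in rows, so rows that repeat a pose let the fingers close, or fill a call up. It gives the time, the measured TCP pose, the force and the opening at its end, in the units of the state.
- r.get_state(): the state, without advancing time (a new reading comes with each control period).
- r.capture(name): name is "side" or "top"; returns the picture (400x640x3 uint8, blue, green, red); there is no depth.
- r.get_calibration(name): a dict with "K" (3x3 intrinsics, pixels), "k1" (the pictures are not rectified: a ray, as slopes to the right and down, at radius r is drawn at 1 + k1 r^2 times it, then the intrinsics apply), "extrinsics" (4x4, takes a point from camera to world coordinates). Camera axes: x right, y down, z forward; pixel columns grow to the right and rows downward; lengths in m; the calibration is good to about 2 mm. A picture is of the moment at which its call begins. get_calibration takes no time and is no camera call.
- r.close_job(): hands the job in, once; it reports no verdict.
Trained networks look in the newest picture that a camera, given by its name, has taken for a name from the list of things; names that differ only in an ending like _2 or _b are one class to them, and where a whole thing is asked for, a point or a joint stands for the part that bears it (a point fixed in the world has none). Each returns a list of dicts, best first, with "p" (0 to 1); they miss things now and then, are a little off and sometimes report something else, mostly with a low value. They report only what shows in the picture. A call takes as long as a camera call.
- r.cut_out(name, camera): "mask" (400x640 bool, what is visible of it) and "extent" ([left, top, right, bottom] in pixels, round what is visible of it).
The state is a dict: "time_s": time; "joints": joint angles; "qd": joint speeds; "joint_torque": joint torques, N m; "tcp_pos": TCP position; "eef_rot": TCP orientation; "contact_force": force on the tool from outside, world axes, zero at the start; "moment": the same for the moment, N m; "gripper_width": finger opening in m.
Only numpy, scipy, OpenCV 4.12 (cv2) and the standard library are available. Lean on these libraries where they do the work, as an engineer would, in place of code of your own. Each camera call takes 0.05 s, during which the arm holds its last target. There are 200 camera calls.

## Working session

There is one attempt and no reset: what is moved stays moved. The work goes in short steps, Python scripts to look and compute and a tool call to move; the robot and the scene stay as the last step left them, time stands still between calls to the robot, and variables do not carry over. Pictures are saved under pics/ and viewed, about 8 in all and at most 12, crops included, and the job is handed in when it is done.

Besides the shell and the picture viewer there is one more tool, called after "Emit:" as name(argument=value, ...), one argument or row to a line, values as JSON. servo_tool: Moves the arm, as the interface text tells. Its arguments: {"type":"object","properties":{"targets":{"type":"array"},"squeeze":{"type":"number"}},"required":["targets"]}

```bash
mkdir -p pics; cat > h.py <<'E'
import numpy as np, cv2
from plant import r
def cal(c):
    k=r.get_calibration(c); return np.array(k["K"]),k["k1"],np.array(k["extrinsics"])
def ray(c,u,v):
    K,k1,E=cal(c); xd=(u-K[0,2])/K[0,0]; yd=(v-K[1,2])/K[1,1]
    s=1.
    for _ in range(30):
        s=1/(1+k1*(xd*xd+yd*yd)*s*s)
    d=E[:3,:3]@np.array([xd*s,yd*s,1]); return E[:3,3],d/np.linalg.norm(d)
def at_z(c,u,v,z):
    o,d=ray(c,u,v); return o+d*(z-o[2])/d[2]
def proj(c,p):
    K,k1,E=cal(c); q=E[:3,:3].T@(np.asarray(p)-E[:3,3]); x,y=q[:2]/q[2]; s=1+k1*(x*x+y*y)
    return K[0,0]*x*s+K[0,2],K[1,1]*y*s+K[1,2]
def st():
    s=r.get_state(); print({k:np.round(s[k],4).tolist() for k in("time_s","tcp_pos","eef_rot","contact_force","moment","gripper_width","joints")})
E
python3 - <<'E'
from h import *
st(); print(r.grasp_offset)
ims={}
for c in("top","side"):
    im=r.capture(c); cv2.imwrite(f"pics/{c}0.png",im); print(c,[np.round(x,3).tolist() for x in cal(c)])
    for n in("press","pin_grip","tube","half","glass","wood_bowl","jar"):
        try:
            for d in r.cut_out(n,c)[:2]:
                ys,xs=np.nonzero(d["mask"]); print(c,n,round(d["p"],2),np.round(d["extent"]).tolist(),xs.mean().round(1),ys.mean().round(1),len(xs))
        except Exception as e: print(n,e)
E
```

```text
{'time_s': 0.0, 'tcp_pos': [0.2909, 0.6086, 0.2256], 'eef_rot': [179.9037, -0.0097, -25.5489], 'contact_force': [-0.0157, 0.6919, 0.0905], 'moment': [0.0269, 0.0213, 0.0108], 'gripper_width': 0.0877, 'joints': [80.9646, 20.5918, 0.6333, -0.0192, -70.1367, -16.5069]}
-0.0188
top [[[470.348, 0.0, 306.717], [0.0, 470.348, 201.635], [0.0, 0.0, 1.0]], 0.005, [[-0.108, -0.973, 0.205, 0.278], [-0.994, 0.107, -0.017, 0.05], [-0.006, -0.206, -0.979, 1.428], [0.0, 0.0, 0.0, 1.0]]]
top press 0.94 [236.0, 148.0, 348.0, 250.0] 290.3 198.3 8352
top tube 0.82 [233.0, 150.0, 348.0, 251.0] 290.1 198.1 8320
top half 0.66 [238.0, 157.0, 278.0, 234.0] 252.2 184.5 1137
top half 0.3 [235.0, 148.0, 348.0, 250.0] 290.1 198.3 8533
top glass 0.58 [170.0, 247.0, 199.0, 273.0] 182.4 258.1 699
top wood_bowl 0.6 [399.0, 226.0, 442.0, 268.0] 419.3 245.9 1521
top jar 0.68 [176.0, 171.0, 204.0, 199.0] 188.4 183.6 546
side [[[446.108, 0.0, 316.087], [0.0, 446.108, 200.155], [0.0, 0.0, 1.0]], -0.1, [[0.998, -0.012, 0.062, 0.473], [-0.06, -0.462, 0.885, -1.205], [0.018, -0.887, -0.462, 0.776], [0.0, 0.0, 0.0, 1.0]]]
side press 0.63 [278.0, 164.0, 371.0, 251.0] 324.9 210.7 5902
side pin_grip 0.61 [293.0, 202.0, 306.0, 228.0] 296.6 214.4 162
side tube 0.69 [277.0, 166.0, 374.0, 254.0] 324.6 210.8 6007
side half 0.75 [270.0, 163.0, 290.0, 190.0] 279.6 175.4 479
side half 0.67 [295.0, 162.0, 353.0, 195.0] 324.4 178.1 1207
side wood_bowl 0.59 [235.0, 255.0, 283.0, 307.0] 260.2 280.8 1914
side wood_bowl 0.47 [292.0, 163.0, 355.0, 194.0] 324.4 178.5 1229
```

```bash
python3 - <<'E'
import cv2
a=cv2.imread("pics/top0.png")[135:265,220:360]; b=cv2.imread("pics/side0.png")[135:265,250:390]
cv2.imwrite("pics/v1.png",cv2.resize(a,None,fx=5.5,fy=4.6,interpolation=cv2.INTER_CUBIC) if 0 else cv2.resize(a,(644,598),interpolation=cv2.INTER_CUBIC))
cv2.imwrite("pics/v2.png",cv2.resize(b,(644,598),interpolation=cv2.INTER_CUBIC))
E
```

```text
(no output)
```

View pics/v1.png

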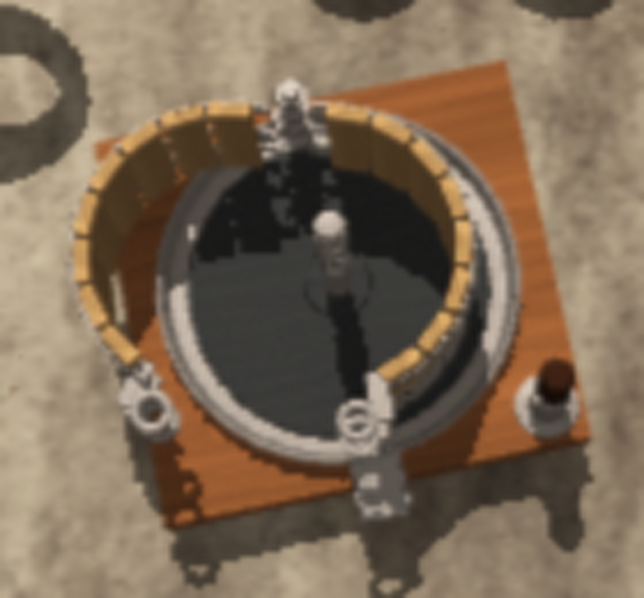

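View pics/v2.png

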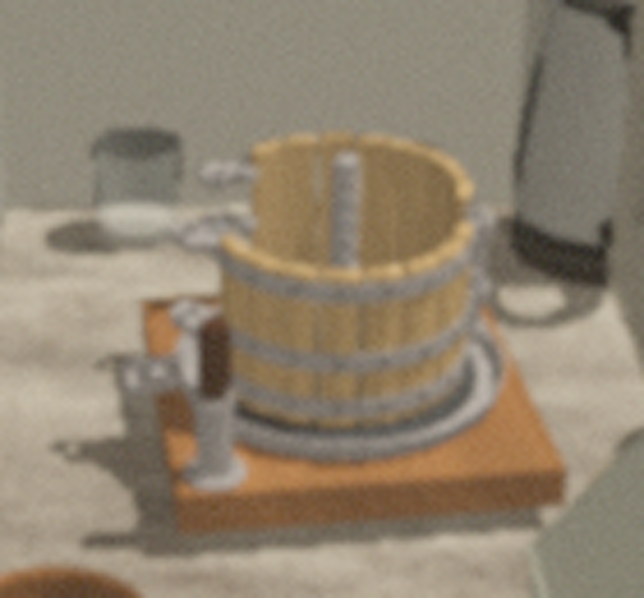

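The top view shows the left half open: its eye is at full-image pixel (252.8, 223.7), the fixed eye at (297.6, 226.3), and the dark pin grip at (341, 217) in the tube at the front right. The side view agrees. Next I fit the press pose from the board corners.

```bash
cat >> h.py <<'E'
def crop2full(x,y): return 220+x/4.6,135+y/4.6
E
python3 - <<'E'
from h import *
c=[(505,62),(588,437),(165,525),(95,145)]
P=np.array([at_z("top",*crop2full(*q),0.048)[:2] for q in c])
M=np.array([(.13,-.14),(-.13,-.14),(-.13,.14),(.13,.14)])
m0,p0=M.mean(0),P.mean(0)
H=(M-m0).T@(P-p0); U,S,V=np.linalg.svd(H); R=V.T@np.diag([1,np.linalg.det(V.T@U.T)])@U.T
yaw=np.arctan2(R[1,0],R[0,0]); print("corners",P.round(3).tolist(),"centre",p0.round(4),"yaw",np.degrees(yaw).round(2),"res",(P-(p0+(M-m0)@R.T)).round(4).tolist())
print("spindle",at_z("top",*crop2full(330,218),.218).round(4))
e=at_z("top",*crop2full(357,420),.170);l=at_z("top",*crop2full(151,408),.158); g=at_z("top",*crop2full(556,377),.156)
print("eye",e.round(4),"left eye",l.round(4),"grip",g.round(4))
for n,p in(("eye",e),("left",l),("grip",g)): print(n,"in press",((p[:2]-p0)@R).round(4), "side px",np.round(proj("side",p),1))
for n,z,u,v in(("glass",.086,182.4,258),("jar",.086,188.4,183.6),("bowl",.089,419.3,245.9)): print(n,at_z("top",u,v,z/2).round(3))
print("nominal seam",(p0+R@[-.106,0]).round(4),"hinge",(p0+R@[.1,0]).round(4))
E
```

```text
corners [[0.725, -0.062], [0.469, -0.085], [0.442, 0.19], [0.698, 0.215]] centre [0.5834 0.0643] yaw 5.49 res [[-0.0009, 0.0005], [0.0013, 0.002], [0.0011, -0.0011], [-0.0015, -0.0014]]
spindle [0.5878 0.063  0.218 ]
eye [0.4766 0.0601 0.17  ] left eye [0.4989 0.1812 0.158 ] grip [ 0.4917 -0.0605  0.156 ]
eye in press [-0.1067  0.0061] side px [289.5 185. ]
left in press [-0.0729  0.1245] side px [295.9 172.7]
grip in press [-0.1032 -0.1154] side px [295.1 207.1]
glass [0.44  0.408 0.043]
jar [0.663 0.377 0.043]
bowl [ 0.399 -0.289  0.044]
nominal seam [0.4779 0.0541] hinge [0.6829 0.0739]
```

Emit:
servo_tool(
  targets=[
    {"dx": 1.5, "dy": -1.5, "spin": -0.05, "grip": 0},
    {"dx": 4, "dy": -4, "spin": -0.15, "grip": 0},
    {"dx": 6.5, "dy": -6.5, "spin": -0.25, "grip": 0},
    {"dx": 9, "dy": -9, "spin": -0.35, "grip": 0},
    {"dx": 11.5, "dy": -11.5, "spin": -0.45, "grip": 0},
    {"dx": 14, "dy": -14, "spin": -0.55, "grip": 0},
    {"dx": 16.5, "dy": -16.5, "spin": -0.65, "grip": 0},
    {"dx": 19, "dy": -19, "spin": -0.75, "grip": 0},
    {"dx": 21.5, "dy": -21.5, "spin": -0.85, "grip": 0},
    {"dx": 24, "dy": -24, "spin": -0.95, "grip": 0},
  ],
)

```text
validation failed for argument at $.ta...
```

Emit:
servo_tool(
  targets=[
    {"dx": 2, "dy": -1.5, "grip": 0},
    {"dx": 4, "dy": -3.5, "dz": -0.5, "grip": 0},
    {"dx": 6.5, "dy": -5.5, "dz": -2, "grip": 0},
    {"dx": 8.5, "dy": -7.5, "dz": -4, "grip": 0},
    {"dx": 10, "dy": -9, "dz": -6, "grip": 0},
    {"dx": 10.5, "dy": -10, "dz": -8, "grip": 0},
    {"dx": 10.5, "dy": -10, "dz": -10, "grip": 0},
    {"dx": 10.5, "dy": -10, "dz": -11, "grip": 0},
    {"dx": 10.5, "dy": -10, "dz": -11, "grip": 0},
    {"dx": 10.5, "dy": -10, "dz": -11, "grip": 0},
  ],
)

```text
validation failed for argument at $.ta...
```

Emit:
servo_tool(
  targets=[
    {"dx": 1.5, "dy": -1.5, "dz": 0, "spin": -0.05, "grip": 0},
    {"dx": 4, "dy": -4, "dz": 0, "spin": -0.15, "grip": 0},
    {"dx": 6.5, "dy": -6.5, "dz": 0, "spin": -0.25, "grip": 0},
    {"dx": 9, "dy": -9, "dz": 0, "spin": -0.35, "grip": 0},
    {"dx": 11.5, "dy": -11.5, "dz": 0, "spin": -0.45, "grip": 0},
    {"dx": 14, "dy": -14, "dz": 0, "spin": -0.55, "grip": 0},
    {"dx": 16.5, "dy": -16.5, "dz": 0, "spin": -0.65, "grip": 0},
    {"dx": 19, "dy": -19, "dz": 0, "spin": -0.75, "grip": 0},
    {"dx": 21.5, "dy": -21.5, "dz": 0, "spin": -0.85, "grip": 0},
    {"dx": 24, "dy": -24, "dz": 0, "spin": -0.95, "grip": 0},
  ],
)

```text
time_s: 1.63
tcp_pos: [0.5321, 0.3677, 0.2268]
eef_rot: [-180.0, 0.0, -80.2]
contact_force: [-0.1, 0.7, 0.1]
gripper_width: 0.0268
```

Emit:
servo_tool(
  targets=[
    {"dx": 2, "dy": -1.5, "dz": 0, "spin": 0, "grip": 0},
    {"dx": 4, "dy": -3.5, "dz": -0.5, "spin": 0, "grip": 0},
    {"dx": 6.5, "dy": -5.5, "dz": -2, "spin": 0, "grip": 0},
    {"dx": 8.5, "dy": -7.5, "dz": -4, "spin": 0, "grip": 0},
    {"dx": 10, "dy": -9, "dz": -6, "spin": 0, "grip": 0},
    {"dx": 10.5, "dy": -10, "dz": -8, "spin": 0, "grip": 0},
    {"dx": 10.5, "dy": -10, "dz": -10, "spin": 0, "grip": 0},
    {"dx": 10.5, "dy": -10, "dz": -11, "spin": 0, "grip": 0},
    {"dx": 10.5, "dy": -10, "dz": -11, "spin": 0, "grip": 0},
    {"dx": 10.5, "dy": -10, "dz": -11, "spin": 0, "grip": 0},
  ],
)

```text
time_s: 2.47
tcp_pos: [0.636, 0.2693, 0.1167]
eef_rot: [180.0, -0.0, -79.9]
contact_force: [-0.2, -0.6, 1.3]
gripper_width: 0.0009
```

Emit:
servo_tool(
  targets=[
    {"dx": -0.4, "dy": -1.5, "dz": 0, "spin": 0, "grip": 0},
    {"dx": -0.8, "dy": -3, "dz": 0, "spin": 0, "grip": 0},
    {"dx": -1.2, "dy": -3.9, "dz": 0, "spin": 0, "grip": 0},
    {"dx": -2, "dy": -4.4, "dz": 0, "spin": 0.03, "grip": 0},
    {"dx": -2.9, "dy": -5, "dz": 0, "spin": 0.06, "grip": 0},
    {"dx": -3.8, "dy": -5.5, "dz": 0, "spin": 0.09, "grip": 0},
    {"dx": -4.6, "dy": -6.0, "dz": 0, "spin": 0.12, "grip": 0},
    {"dx": -5.4, "dy": -6.6, "dz": 0, "spin": 0.15, "grip": 0},
    {"dx": -6.2, "dy": -7.3, "dz": 0, "spin": 0.18, "grip": 0},
    {"dx": -6.9, "dy": -8, "dz": 0, "spin": 0.2, "grip": 0},
  ],
)

```text
time_s: 3.3
tcp_pos: [0.5669, 0.1891, 0.118]
eef_rot: [-179.8, 0.1, -68.4]
contact_force: [-0.4, 1.7, 0.7]
gripper_width: 0.0006
```

Emit:
servo_tool(
  targets=[
    {"dx": -0.3, "dy": -0.3, "dz": 0, "spin": 0, "grip": 0},
    {"dx": -0.6, "dy": -0.6, "dz": 0, "spin": 0, "grip": 0},
    {"dx": -0.9, "dy": -0.9, "dz": 0, "spin": 0, "grip": 0},
    {"dx": -1.2, "dy": -1.2, "dz": 0, "spin": 0, "grip": 0},
    {"dx": -1.4, "dy": -1.5, "dz": 0, "spin": 0, "grip": 0},
    {"dx": -1.5, "dy": -1.7, "dz": 0, "spin": 0, "grip": 0},
    {"dx": -1.6, "dy": -1.9, "dz": 0, "spin": 0, "grip": 0},
    {"dx": -1.6, "dy": -1.9, "dz": 0, "spin": 0, "grip": 0},
    {"dx": -1.6, "dy": -1.9, "dz": 0, "spin": 0, "grip": 0},
    {"dx": -1.6, "dy": -1.9, "dz": 0, "spin": 0, "grip": 0},
  ],
)

```text
time_s: 4.13
tcp_pos: [0.5509, 0.1697, 0.1163]
eef_rot: [179.9, -0.0, -68.5]
contact_force: [1.0, 0.1, 0.7]
gripper_width: 0.0004
```

Emit:
servo_tool(
  targets=[
    {"dx": 0, "dy": -0.1, "dz": 0, "spin": 0, "grip": 0},
    {"dx": 0, "dy": -0.2, "dz": 0, "spin": 0, "grip": 0},
    {"dx": 0, "dy": -0.3, "dz": 0, "spin": 0, "grip": 0},
    {"dx": 0, "dy": -0.4, "dz": 0, "spin": 0, "grip": 0},
    {"dx": 0, "dy": -0.4, "dz": 0, "spin": 0, "grip": 0},
    {"dx": 0, "dy": -0.4, "dz": 0, "spin": 0, "grip": 0},
    {"dx": 0, "dy": -0.4, "dz": 0, "spin": 0, "grip": 0},
    {"dx": 0, "dy": -0.4, "dz": 0, "spin": 0, "grip": 0},
    {"dx": 0, "dy": -0.4, "dz": 0, "spin": 0, "grip": 0},
    {"dx": 0, "dy": -0.4, "dz": 0, "spin": 0, "grip": 0},
  ],
)

```text
time_s: 4.97
tcp_pos: [0.5517, 0.1691, 0.1166]
eef_rot: [-179.8, 0.2, -68.5]
contact_force: [-2.5, 13.6, -1.6]
gripper_width: 0.0007
```

```bash
python3 - <<'E'
from h import *
st(); im=r.capture("top"); cv2.imwrite("pics/top1.png",im)
cv2.imwrite("pics/v3.png",cv2.resize(im[135:265,220:360],(644,598),interpolation=cv2.INTER_CUBIC))
E
```

```text
{'time_s': 4.9667, 'tcp_pos': [0.5517, 0.1691, 0.1166], 'eef_rot': [-179.8083, 0.1837, -68.4856], 'contact_force': [-2.4864, 13.6104, -1.5563], 'moment': [4.7354, 0.8261, -0.1238], 'gripper_width': 0.0007, 'joints': [36.3625, 16.7751, -20.3407, -0.1616, -52.652, -14.7506]}
```

View pics/v3.png

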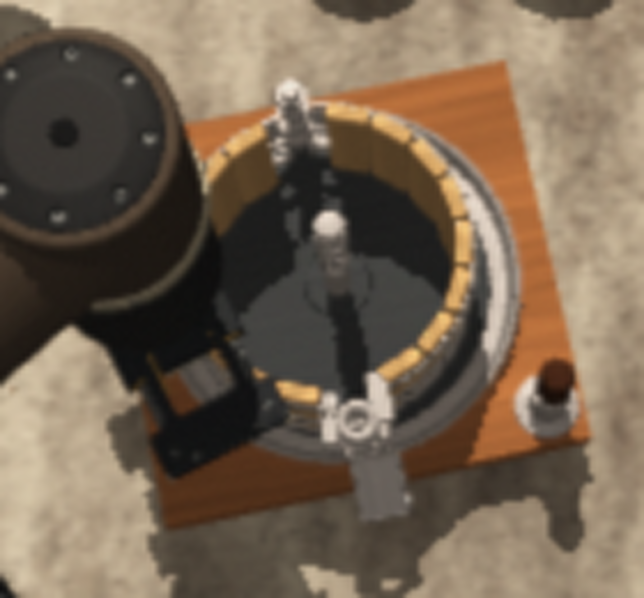

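The half is shut: its eye sits under the fixed one at crop (357, 418), and the stop pushes back with 13 N. Now I back off and go to the pin.

Emit:
servo_tool(
  targets=[
    {"dx": -0.3, "dy": 1, "dz": 0, "spin": 0, "grip": 0},
    {"dx": -1, "dy": 3, "dz": 0, "spin": 0, "grip": 0},
    {"dx": -1.2, "dy": 4, "dz": 1.5, "spin": 0, "grip": 0},
    {"dx": -1.2, "dy": 4, "dz": 4.5, "spin": -0.05, "grip": 0},
    {"dx": -1.2, "dy": 4, "dz": 8, "spin": -0.15, "grip": 0},
    {"dx": -1.2, "dy": 4, "dz": 11, "spin": -0.25, "grip": 0},
    {"dx": -2, "dy": 2, "dz": 13, "spin": -0.35, "grip": 0},
    {"dx": -3, "dy": -1, "dz": 13.5, "spin": -0.45, "grip": 20},
    {"dx": -4, "dy": -4, "dz": 13.5, "spin": -0.55, "grip": 40},
    {"dx": -5, "dy": -8, "dz": 13.5, "spin": -0.65, "grip": 60},
  ],
)

```text
time_s: 5.85
tcp_pos: [0.5006, 0.0858, 0.252]
eef_rot: [-180.0, 0.0, -106.0]
contact_force: [1.6, -0.7, -0.6]
gripper_width: 0.0153
```

```bash
python3 - <<'E'
from h import *
st(); im=r.capture("side"); cv2.imwrite("pics/side1.png",im)
def tri(a,b):
    (o1,d1),(o2,d2)=ray("top",*a),ray("side",*b)
    A=np.stack([d1,-d2],1); t=np.linalg.lstsq(A,o2-o1,rcond=None)[0]
    p,q=o1+d1*t[0],o2+d2*t[1]; return ((p+q)/2).round(4),(p-q).round(4)
sc=lambda x,y:(250+x/4.6,135+y/4.6)
print("griptop",tri(crop2full(556,372),sc(215,320)))
print("spindle",tri(crop2full(330,220),sc(345,155)))
print("side grip z.136",at_z("side",296.6,214.4,.136))
cv2.imwrite("pics/v4.png",cv2.resize(im[150:240,260:370],(733,600),interpolation=cv2.INTER_CUBIC))
E
```

```text
{'time_s': 5.85, 'tcp_pos': [0.5006, 0.0858, 0.252], 'eef_rot': [-179.9591, 0.0055, -105.9557], 'contact_force': [1.6236, -0.7473, -0.6023], 'moment': [-0.053, -0.1856, -0.0137], 'gripper_width': 0.0153, 'joints': [31.928, 3.6578, -17.7525, 0.0286, -68.5582, -47.8942]}
griptop (array([ 0.495 , -0.0601,  0.1638]), array([-0.0032, -0.0002, -0.0005]))
spindle (array([0.5862, 0.0631, 0.2231]), array([-0.0017, -0.    , -0.0004]))
side grip z.136 [ 0.4959213  -0.06835738  0.136     ]
```

View pics/v4.png

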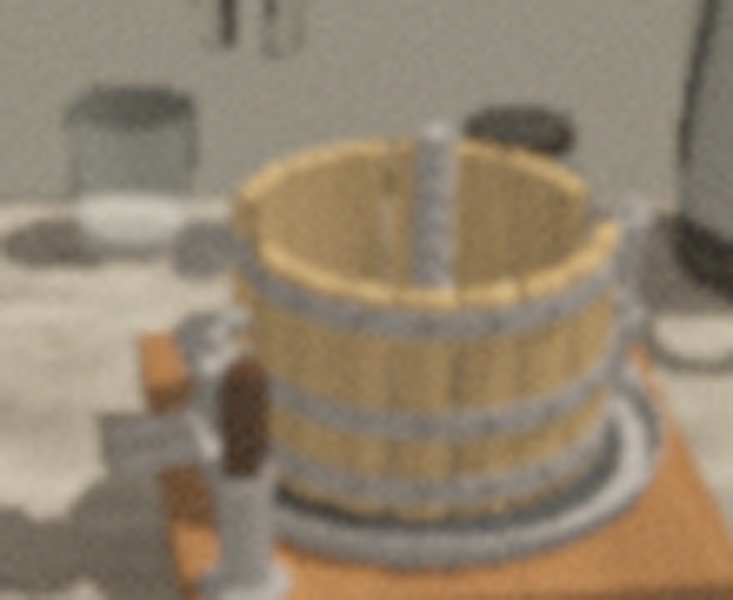

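Emit:
servo_tool(
  targets=[
    {"dx": -0.1, "dy": -2, "dz": 0, "spin": -0.05, "grip": 70},
    {"dx": -0.2, "dy": -5, "dz": 0, "spin": -0.13, "grip": 70},
    {"dx": -0.3, "dy": -8, "dz": 0, "spin": -0.21, "grip": 70},
    {"dx": -0.5, "dy": -11, "dz": 0, "spin": -0.29, "grip": 70},
    {"dx": -0.6, "dy": -13.5, "dz": 0, "spin": -0.36, "grip": 70},
    {"dx": -0.6, "dy": -14.7, "dz": -1, "spin": -0.38, "grip": 70},
    {"dx": -0.6, "dy": -14.7, "dz": -3, "spin": -0.38, "grip": 70},
    {"dx": -0.6, "dy": -14.7, "dz": -5, "spin": -0.38, "grip": 70},
    {"dx": -0.6, "dy": -14.7, "dz": -5.5, "spin": -0.38, "grip": 70},
    {"dx": -0.6, "dy": -14.7, "dz": -5.5, "spin": -0.38, "grip": 70},
  ],
)

```text
time_s: 6.73
tcp_pos: [0.4939, -0.0614, 0.1952]
eef_rot: [179.9, -0.2, -127.5]
contact_force: [-0.4, -0.4, 0.5]
gripper_width: 0.0612
```

```bash
python3 - <<'E'
from h import *
st(); im=r.capture("side"); cv2.imwrite("pics/side2.png",im)
p=r.get_state()["tcp_pos"]; print("tcp px",proj("side",p), proj("top",p))
a=cv2.resize(im[150:240,260:350],(600,600),interpolation=cv2.INTER_CUBIC)
cv2.imwrite("pics/v5.png",a)
E
```

```text
{'time_s': 6.7333, 'tcp_pos': [0.4939, -0.0614, 0.1952], 'eef_rot': [179.8751, -0.1779, -127.5414], 'contact_force': [-0.3522, -0.4299, 0.4919], 'moment': [0.0768, -0.1203, 0.0053], 'gripper_width': 0.0612, 'joints': [15.5901, 5.2562, -23.7313, 0.0077, -61.2297, -53.1355]}
tcp px (np.float64(296.11010758731277), np.float64(194.80218610261994)) (np.float64(341.9703631277118), np.float64(213.12606529749556))
```

View pics/v5.png

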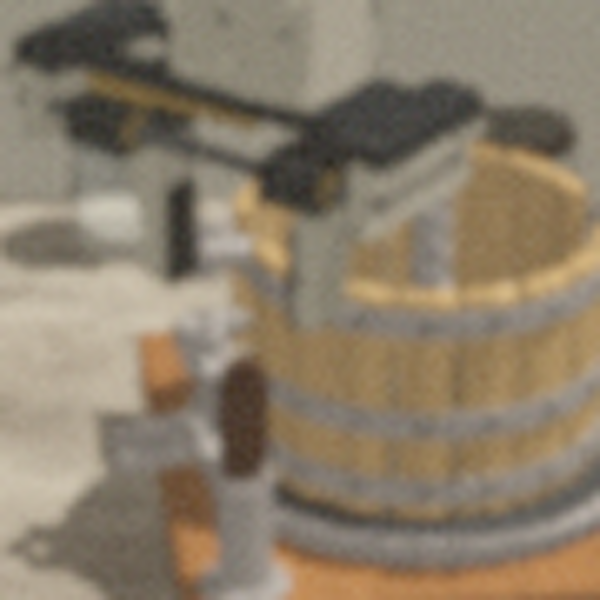

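The fingers straddle the grip symmetrically: the tips at x 170 and 318 centre on the grip at x 244. I descend and grasp.

Emit:
servo_tool(
  squeeze=30,
  targets=[
    {"dx": 0, "dy": 0, "dz": -1.5, "spin": 0, "grip": 70},
    {"dx": 0, "dy": 0, "dz": -3.5, "spin": 0, "grip": 70},
    {"dx": 0, "dy": 0, "dz": -5.5, "spin": 0, "grip": 70},
    {"dx": 0, "dy": 0, "dz": -7, "spin": 0, "grip": 70},
    {"dx": 0, "dy": 0, "dz": -7.8, "spin": 0, "grip": 60},
    {"dx": 0, "dy": 0, "dz": -7.8, "spin": 0, "grip": 40},
    {"dx": 0, "dy": 0, "dz": -7.8, "spin": 0, "grip": 20},
    {"dx": 0, "dy": 0, "dz": -7.8, "spin": 0, "grip": 10},
    {"dx": 0, "dy": 0, "dz": -7.8, "spin": 0, "grip": 5},
    {"dx": 0, "dy": 0, "dz": -7.8, "spin": 0, "grip": 5},
  ],
)

```text
time_s: 7.62
tcp_pos: [0.4957, -0.0609, 0.1196]
eef_rot: [-179.9, 0.1, -127.5]
contact_force: [0.4, -0.1, -0.1]
gripper_width: 0.0268
```

Emit:
servo_tool(
  targets=[
    {"dx": 0, "dy": 0, "dz": 0, "spin": 0, "grip": 5},
    {"dx": 0, "dy": 0, "dz": 0, "spin": 0, "grip": 5},
    {"dx": 0, "dy": 0, "dz": 0, "spin": 0, "grip": 5},
    {"dx": 0, "dy": 0, "dz": 0, "spin": 0, "grip": 5},
    {"dx": 0, "dy": 0, "dz": 0, "spin": 0, "grip": 5},
    {"dx": 0, "dy": 0, "dz": 0, "spin": 0, "grip": 5},
    {"dx": 0, "dy": 0, "dz": 0, "spin": 0, "grip": 5},
    {"dx": 0, "dy": 0, "dz": 0, "spin": 0, "grip": 5},
    {"dx": 0, "dy": 0, "dz": 0, "spin": 0, "grip": 5},
    {"dx": 0, "dy": 0, "dz": 0, "spin": 0, "grip": 5},
  ],
)

```text
time_s: 8.45
tcp_pos: [0.4955, -0.061, 0.1193]
eef_rot: [-180.0, 0.0, -127.5]
contact_force: [-1.9, 0.9, 5.6]
gripper_width: 0.0222
```

Emit:
servo_tool(
  targets=[
    {"dx": 0, "dy": 0, "dz": 0.5, "spin": 0, "grip": 5},
    {"dx": 0, "dy": 0, "dz": 1.5, "spin": 0, "grip": 5},
    {"dx": 0, "dy": 0, "dz": 3, "spin": 0, "grip": 5},
    {"dx": 0, "dy": 0, "dz": 4.5, "spin": 0, "grip": 5},
    {"dx": 0, "dy": 0, "dz": 6, "spin": 0, "grip": 5},
    {"dx": 0, "dy": 0, "dz": 7.5, "spin": 0, "grip": 5},
    {"dx": 0, "dy": 0, "dz": 9, "spin": 0, "grip": 5},
    {"dx": 0, "dy": 0, "dz": 10.5, "spin": 0, "grip": 5},
    {"dx": 0, "dy": 0, "dz": 12, "spin": 0, "grip": 5},
    {"dx": 0, "dy": 0, "dz": 13.5, "spin": 0, "grip": 5},
  ],
)

```text
time_s: 9.28
tcp_pos: [0.4947, -0.0611, 0.255]
eef_rot: [-180.0, 0.0, -127.5]
contact_force: [0.5, -0.1, -1.6]
gripper_width: 0.0223
```

```bash
python3 - <<'E'
from h import *
st()
for c in("top","side"):
    r.capture(c)
    for d in r.cut_out("pin_grip",c)[:2]:
        ys,xs=np.nonzero(d["mask"]); print(c,round(d["p"],2),d["extent"],xs.mean(),ys.mean())
E
```

```text
{'time_s': 9.2833, 'tcp_pos': [0.4947, -0.0611, 0.255], 'eef_rot': [-179.9974, 0.0082, -127.5348], 'contact_force': [0.5208, -0.0944, -1.6035], 'moment': [0.1022, -0.1984, -0.0315], 'gripper_width': 0.0223, 'joints': [15.5853, 2.6176, -18.4614, -0.003, -68.9128, -53.119]}
side 0.74 [292.6, 160.2, 302.9, 212.0] 296.5374449339207 182.48458149779736
```

Emit:
servo_tool(
  targets=[
    {"dx": 0, "dy": 0, "dz": 1.5, "spin": 0, "grip": 5},
    {"dx": 0, "dy": 0.5, "dz": 3, "spin": 0, "grip": 5},
    {"dx": -0.2, "dy": 1.8, "dz": 4, "spin": 0, "grip": 5},
    {"dx": -0.5, "dy": 4, "dz": 4, "spin": 0, "grip": 5},
    {"dx": -0.8, "dy": 6.3, "dz": 4, "spin": 0, "grip": 5},
    {"dx": -1.1, "dy": 8.6, "dz": 4, "spin": 0, "grip": 5},
    {"dx": -1.4, "dy": 10.6, "dz": 4, "spin": 0, "grip": 5},
    {"dx": -1.6, "dy": 11.8, "dz": 4, "spin": 0, "grip": 5},
    {"dx": -1.6, "dy": 12.1, "dz": 3.6, "spin": 0, "grip": 5},
    {"dx": -1.6, "dy": 12.1, "dz": 3.2, "spin": 0, "grip": 5},
  ],
)

```text
time_s: 10.32
tcp_pos: [0.4786, 0.0606, 0.2845]
eef_rot: [180.0, -0.1, -127.4]
contact_force: [0.1, -0.4, -1.3]
gripper_width: 0.0225
```

```bash
python3 - <<'E'
from h import *
st(); im=r.capture("side"); cv2.imwrite("pics/side3.png",im)
p=np.array(r.get_state()["tcp_pos"])-[0,0,.1125]; print("tip px",proj("side",p), "per-mm x,y",[np.round(np.subtract(proj("side",p+d),proj("side",p)),2) for d in([.01,0,0],[0,.01,0],[0,0,.01])])
cv2.imwrite("pics/v6.png",cv2.resize(im[145:215,265:335],(600,600),interpolation=cv2.INTER_CUBIC))
E
```

```text
{'time_s': 10.3167, 'tcp_pos': [0.4786, 0.0606, 0.2845], 'eef_rot': [179.957, -0.0562, -127.4453], 'contact_force': [0.1173, -0.4483, -1.2676], 'moment': [0.0398, -0.0734, 0.0208], 'gripper_width': 0.0225, 'joints': [30.6231, 0.0515, -17.2389, -0.0198, -72.7778, -68.0626]}
tip px (np.float64(290.04794005824556), np.float64(184.6767592180002)) per-mm x,y [array([ 3.19, -0.03]), array([-0.03, -1.37]), array([-0.03, -2.89])]
```

View pics/v6.png

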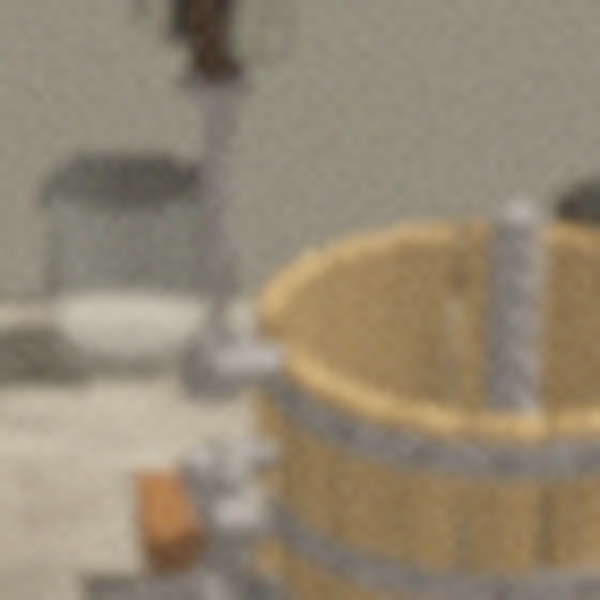

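Emit:
servo_tool(
  targets=[
    {"dx": 0, "dy": 0, "dz": -0.05, "spin": 0, "grip": 5},
    {"dx": 0, "dy": 0, "dz": -0.1, "spin": 0, "grip": 5},
    {"dx": 0, "dy": 0, "dz": -0.15, "spin": 0, "grip": 5},
    {"dx": 0, "dy": 0, "dz": -0.2, "spin": 0, "grip": 5},
    {"dx": 0, "dy": 0, "dz": -0.25, "spin": 0, "grip": 5},
    {"dx": 0, "dy": 0, "dz": -0.3, "spin": 0, "grip": 5},
    {"dx": 0, "dy": 0, "dz": -0.35, "spin": 0, "grip": 5},
    {"dx": 0, "dy": 0, "dz": -0.4, "spin": 0, "grip": 5},
    {"dx": 0, "dy": 0, "dz": -0.45, "spin": 0, "grip": 5},
    {"dx": 0, "dy": 0, "dz": -0.5, "spin": 0, "grip": 5},
  ],
)

```text
time_s: 11.2
tcp_pos: [0.479, 0.06, 0.2805]
eef_rot: [-180.0, 0.0, -127.5]
contact_force: [-0.7, 0.3, -1.8]
gripper_width: 0.0226
```

Emit:
servo_tool(
  targets=[
    {"dx": 0, "dy": 0, "dz": -0.05, "spin": 0, "grip": 5},
    {"dx": 0, "dy": 0, "dz": -0.1, "spin": 0, "grip": 5},
    {"dx": 0, "dy": 0, "dz": -0.15, "spin": 0, "grip": 5},
    {"dx": 0, "dy": 0, "dz": -0.2, "spin": 0, "grip": 5},
    {"dx": 0, "dy": 0, "dz": -0.25, "spin": 0, "grip": 5},
    {"dx": 0, "dy": 0, "dz": -0.3, "spin": 0, "grip": 5},
    {"dx": 0, "dy": 0, "dz": -0.35, "spin": 0, "grip": 5},
    {"dx": 0, "dy": 0, "dz": -0.4, "spin": 0, "grip": 5},
    {"dx": 0, "dy": 0, "dz": -0.4, "spin": 0, "grip": 5},
    {"dx": 0, "dy": 0, "dz": -0.4, "spin": 0, "grip": 5},
  ],
)

```text
time_s: 12.03
tcp_pos: [0.479, 0.06, 0.2766]
eef_rot: [-180.0, -0.0, -127.5]
contact_force: [-0.4, 0.0, -2.1]
gripper_width: 0.0221
```

Emit:
servo_tool(
  targets=[
    {"dx": 0, "dy": 0, "dz": -0.05, "spin": 0, "grip": 5},
    {"dx": 0, "dy": 0, "dz": -0.1, "spin": 0, "grip": 5},
    {"dx": 0, "dy": 0, "dz": -0.15, "spin": 0, "grip": 5},
    {"dx": 0, "dy": 0, "dz": -0.2, "spin": 0, "grip": 5},
    {"dx": 0, "dy": 0, "dz": -0.25, "spin": 0, "grip": 5},
    {"dx": 0, "dy": 0, "dz": -0.3, "spin": 0, "grip": 5},
    {"dx": 0, "dy": 0, "dz": -0.35, "spin": 0, "grip": 5},
    {"dx": 0, "dy": 0, "dz": -0.4, "spin": 0, "grip": 5},
    {"dx": 0, "dy": 0, "dz": -0.4, "spin": 0, "grip": 5},
    {"dx": 0, "dy": 0, "dz": -0.4, "spin": 0, "grip": 5},
  ],
)

```text
time_s: 12.87
tcp_pos: [0.479, 0.06, 0.2725]
eef_rot: [180.0, -0.0, -127.5]
contact_force: [-0.1, 0.3, -0.5]
gripper_width: 0.0223
```

Emit:
servo_tool(
  targets=[
    {"dx": 0.05, "dy": 0, "dz": 0, "spin": 0, "grip": 5},
    {"dx": 0.1, "dy": 0, "dz": 0, "spin": 0, "grip": 5},
    {"dx": 0.15, "dy": 0, "dz": 0, "spin": 0, "grip": 5},
    {"dx": 0.2, "dy": 0, "dz": 0, "spin": 0, "grip": 5},
    {"dx": 0.25, "dy": 0, "dz": 0, "spin": 0, "grip": 5},
    {"dx": 0.3, "dy": 0, "dz": 0, "spin": 0, "grip": 5},
    {"dx": 0.35, "dy": 0, "dz": 0, "spin": 0, "grip": 5},
    {"dx": 0.4, "dy": 0, "dz": 0, "spin": 0, "grip": 5},
    {"dx": 0.4, "dy": 0, "dz": 0, "spin": 0, "grip": 5},
    {"dx": 0.4, "dy": 0, "dz": 0, "spin": 0, "grip": 5},
  ],
)

```text
time_s: 13.7
tcp_pos: [0.4828, 0.06, 0.2724]
eef_rot: [180.0, -0.0, -127.5]
contact_force: [-2.2, 1.3, -0.7]
gripper_width: 0.0224
```

Emit:
servo_tool(
  targets=[
    {"dx": 0.05, "dy": 0, "dz": 0, "spin": 0, "grip": 5},
    {"dx": 0.1, "dy": 0, "dz": 0, "spin": 0, "grip": 5},
    {"dx": 0.15, "dy": 0, "dz": 0, "spin": 0, "grip": 5},
    {"dx": 0.2, "dy": 0, "dz": 0, "spin": 0, "grip": 5},
    {"dx": 0.2, "dy": 0, "dz": 0, "spin": 0, "grip": 5},
    {"dx": 0.2, "dy": 0, "dz": 0, "spin": 0, "grip": 5},
    {"dx": 0.2, "dy": 0, "dz": 0, "spin": 0, "grip": 5},
    {"dx": 0.2, "dy": 0, "dz": 0, "spin": 0, "grip": 5},
    {"dx": 0.2, "dy": 0, "dz": 0, "spin": 0, "grip": 5},
    {"dx": 0.2, "dy": 0, "dz": 0, "spin": 0, "grip": 5},
  ],
)

```text
time_s: 14.53
tcp_pos: [0.4844, 0.0601, 0.2724]
eef_rot: [179.9, -0.0, -127.5]
contact_force: [-5.1, 2.5, 1.5]
gripper_width: 0.0226
```

```bash
python3 -c "from h import *;st()"
```

```text
{'time_s': 14.5333, 'tcp_pos': [0.4844, 0.0601, 0.2724], 'eef_rot': [179.9346, -0.036, -127.535], 'contact_force': [-5.0945, 2.452, 1.5228], 'moment': [1.0222, 2.4196, -0.0058], 'gripper_width': 0.0226, 'joints': [30.1664, 1.0178, -17.8212, -0.0495, -71.2191, -67.6855]}
```

Emit:
servo_tool(
  targets=[
    {"dx": -0.2, "dy": 0, "dz": 0, "spin": 0, "grip": 5},
    {"dx": -0.4, "dy": 0, "dz": 0, "spin": 0, "grip": 5},
    {"dx": -0.6, "dy": 0, "dz": 0, "spin": 0, "grip": 5},
    {"dx": -0.7, "dy": 0, "dz": 0, "spin": 0, "grip": 5},
    {"dx": -0.8, "dy": 0, "dz": 0, "spin": 0, "grip": 5},
    {"dx": -0.9, "dy": 0, "dz": 0, "spin": 0, "grip": 5},
    {"dx": -0.95, "dy": 0, "dz": 0, "spin": 0, "grip": 5},
    {"dx": -1.0, "dy": 0, "dz": 0, "spin": 0, "grip": 5},
    {"dx": -1.0, "dy": 0, "dz": 0, "spin": 0, "grip": 5},
    {"dx": -1.0, "dy": 0, "dz": 0, "spin": 0, "grip": 5},
  ],
)

```text
time_s: 15.37
tcp_pos: [0.4757, 0.0601, 0.2729]
eef_rot: [-179.9, 0.1, -127.5]
contact_force: [3.5, -0.9, -0.9]
gripper_width: 0.0221
```

Emit:
servo_tool(
  targets=[
    {"dx": 0.15, "dy": 0.05, "dz": 0, "spin": 0, "grip": 5},
    {"dx": 0.3, "dy": 0.05, "dz": 0, "spin": 0, "grip": 5},
    {"dx": 0.3, "dy": 0.05, "dz": -0.1, "spin": 0, "grip": 5},
    {"dx": 0.3, "dy": 0.05, "dz": -0.2, "spin": 0, "grip": 5},
    {"dx": 0.3, "dy": 0.05, "dz": -0.3, "spin": 0, "grip": 5},
    {"dx": 0.3, "dy": 0.05, "dz": -0.4, "spin": 0, "grip": 5},
    {"dx": 0.3, "dy": 0.05, "dz": -0.5, "spin": 0, "grip": 5},
    {"dx": 0.3, "dy": 0.05, "dz": -0.6, "spin": 0, "grip": 5},
    {"dx": 0.3, "dy": 0.05, "dz": -0.6, "spin": 0, "grip": 5},
    {"dx": 0.3, "dy": 0.05, "dz": -0.6, "spin": 0, "grip": 5},
  ],
)

```text
time_s: 16.2
tcp_pos: [0.478, 0.0605, 0.2665]
eef_rot: [180.0, -0.0, -127.5]
contact_force: [-0.5, 0.0, -0.4]
gripper_width: 0.0225
```

Emit:
servo_tool(
  targets=[
    {"dx": 0, "dy": 0, "dz": -0.1, "spin": 0, "grip": 5},
    {"dx": 0, "dy": 0, "dz": -0.2, "spin": 0, "grip": 5},
    {"dx": 0, "dy": 0, "dz": -0.25, "spin": 0, "grip": 5},
    {"dx": 0, "dy": 0, "dz": -0.3, "spin": 0, "grip": 5},
    {"dx": 0, "dy": 0, "dz": -0.35, "spin": 0, "grip": 5},
    {"dx": 0, "dy": 0, "dz": -0.4, "spin": 0, "grip": 5},
    {"dx": 0, "dy": 0, "dz": -0.45, "spin": 0, "grip": 5},
    {"dx": 0, "dy": 0, "dz": -0.5, "spin": 0, "grip": 5},
    {"dx": 0, "dy": 0, "dz": -0.5, "spin": 0, "grip": 5},
    {"dx": 0, "dy": 0, "dz": -0.5, "spin": 0, "grip": 5},
  ],
)

```text
time_s: 17.03
tcp_pos: [0.478, 0.0605, 0.2615]
eef_rot: [180.0, -0.0, -127.5]
contact_force: [1.0, -0.3, -1.5]
gripper_width: 0.0224
```

Emit:
servo_tool(
  targets=[
    {"dx": 0, "dy": 0, "dz": -0.1, "spin": 0, "grip": 5},
    {"dx": 0, "dy": 0, "dz": -0.2, "spin": 0, "grip": 5},
    {"dx": 0, "dy": 0, "dz": -0.3, "spin": 0, "grip": 5},
    {"dx": 0.05, "dy": 0, "dz": -0.35, "spin": 0, "grip": 5},
    {"dx": 0.05, "dy": 0, "dz": -0.4, "spin": 0, "grip": 5},
    {"dx": 0.05, "dy": 0, "dz": -0.45, "spin": 0, "grip": 5},
    {"dx": 0.05, "dy": 0, "dz": -0.5, "spin": 0, "grip": 5},
    {"dx": 0.05, "dy": 0, "dz": -0.6, "spin": 0, "grip": 5},
    {"dx": 0.05, "dy": 0, "dz": -0.6, "spin": 0, "grip": 5},
    {"dx": 0.05, "dy": 0, "dz": -0.6, "spin": 0, "grip": 5},
  ],
)

```text
time_s: 17.87
tcp_pos: [0.4785, 0.0605, 0.2555]
eef_rot: [180.0, -0.0, -127.5]
contact_force: [-0.1, 0.6, -1.3]
gripper_width: 0.0222
```

Emit:
servo_tool(
  targets=[
    {"dx": 0, "dy": 0, "dz": -0.1, "spin": 0, "grip": 5},
    {"dx": 0, "dy": 0, "dz": -0.2, "spin": 0, "grip": 5},
    {"dx": 0, "dy": 0, "dz": -0.3, "spin": 0, "grip": 5},
    {"dx": 0.05, "dy": 0, "dz": -0.35, "spin": 0, "grip": 5},
    {"dx": 0.05, "dy": 0, "dz": -0.4, "spin": 0, "grip": 5},
    {"dx": 0.05, "dy": 0, "dz": -0.45, "spin": 0, "grip": 5},
    {"dx": 0.05, "dy": 0, "dz": -0.5, "spin": 0, "grip": 5},
    {"dx": 0.05, "dy": 0, "dz": -0.6, "spin": 0, "grip": 5},
    {"dx": 0.05, "dy": 0, "dz": -0.6, "spin": 0, "grip": 5},
    {"dx": 0.05, "dy": 0, "dz": -0.6, "spin": 0, "grip": 5},
  ],
)

```text
time_s: 18.7
tcp_pos: [0.479, 0.0605, 0.2495]
eef_rot: [180.0, -0.0, -127.5]
contact_force: [-0.5, 0.8, 1.1]
gripper_width: 0.0221
```

Emit:
servo_tool(
  targets=[
    {"dx": 0, "dy": 0, "dz": -0.1, "spin": 0, "grip": 5},
    {"dx": 0, "dy": 0, "dz": -0.2, "spin": 0, "grip": 5},
    {"dx": 0, "dy": 0, "dz": -0.3, "spin": 0, "grip": 5},
    {"dx": 0, "dy": 0, "dz": -0.35, "spin": 0, "grip": 5},
    {"dx": 0, "dy": 0, "dz": -0.4, "spin": 0, "grip": 5},
    {"dx": 0, "dy": 0, "dz": -0.45, "spin": 0, "grip": 5},
    {"dx": 0, "dy": 0, "dz": -0.5, "spin": 0, "grip": 5},
    {"dx": 0, "dy": 0, "dz": -0.6, "spin": 0, "grip": 5},
    {"dx": 0, "dy": 0, "dz": -0.6, "spin": 0, "grip": 5},
    {"dx": 0, "dy": 0, "dz": -0.6, "spin": 0, "grip": 5},
  ],
)

```text
time_s: 19.53
tcp_pos: [0.479, 0.0605, 0.2434]
eef_rot: [180.0, -0.0, -127.5]
contact_force: [-1.5, 1.4, 0.3]
gripper_width: 0.0225
```

Emit:
servo_tool(
  targets=[
    {"dx": 0, "dy": 0, "dz": -0.1, "spin": 0, "grip": 5},
    {"dx": -0.02, "dy": 0.03, "dz": -0.2, "spin": 0, "grip": 5},
    {"dx": -0.02, "dy": 0.03, "dz": -0.3, "spin": 0, "grip": 5},
    {"dx": -0.02, "dy": 0.03, "dz": -0.4, "spin": 0, "grip": 5},
    {"dx": -0.02, "dy": 0.03, "dz": -0.5, "spin": 0, "grip": 5},
    {"dx": -0.02, "dy": 0.03, "dz": -0.6, "spin": 0, "grip": 5},
    {"dx": -0.02, "dy": 0.03, "dz": -0.7, "spin": 0, "grip": 5},
    {"dx": -0.02, "dy": 0.03, "dz": -0.8, "spin": 0, "grip": 5},
    {"dx": -0.02, "dy": 0.03, "dz": -0.8, "spin": 0, "grip": 5},
    {"dx": -0.02, "dy": 0.03, "dz": -0.8, "spin": 0, "grip": 5},
  ],
)

```text
time_s: 20.37
tcp_pos: [0.4788, 0.0608, 0.2354]
eef_rot: [180.0, -0.0, -127.5]
contact_force: [-0.5, 1.9, 0.9]
gripper_width: 0.0223
```

Emit:
servo_tool(
  targets=[
    {"dx": 0, "dy": 0, "dz": -0.1, "spin": 0, "grip": 5},
    {"dx": 0, "dy": 0.03, "dz": -0.2, "spin": 0, "grip": 5},
    {"dx": 0, "dy": 0.03, "dz": -0.3, "spin": 0, "grip": 5},
    {"dx": 0, "dy": 0.03, "dz": -0.4, "spin": 0, "grip": 5},
    {"dx": 0, "dy": 0.03, "dz": -0.5, "spin": 0, "grip": 5},
    {"dx": 0, "dy": 0.03, "dz": -0.6, "spin": 0, "grip": 5},
    {"dx": 0, "dy": 0.03, "dz": -0.7, "spin": 0, "grip": 5},
    {"dx": 0, "dy": 0.03, "dz": -0.8, "spin": 0, "grip": 5},
    {"dx": 0, "dy": 0.03, "dz": -0.8, "spin": 0, "grip": 5},
    {"dx": 0, "dy": 0.03, "dz": -0.8, "spin": 0, "grip": 5},
  ],
)

```text
time_s: 21.2
tcp_pos: [0.4787, 0.0611, 0.2273]
eef_rot: [180.0, -0.0, -127.5]
contact_force: [-1.2, 0.6, 0.8]
gripper_width: 0.0226
```

```bash
python3 - <<'E'
from h import *
st(); im=r.capture("side")
cv2.imwrite("pics/v7.png",cv2.resize(im[145:215,265:335],(600,600),interpolation=cv2.INTER_CUBIC))
E
```

```text
{'time_s': 21.2, 'tcp_pos': [0.4787, 0.0611, 0.2273], 'eef_rot': [179.9871, -0.0145, -127.5293], 'contact_force': [-1.2309, 0.5933, 0.7902], 'moment': [0.2921, 0.2293, 0.0015], 'gripper_width': 0.0226, 'joints': [30.6838, 2.1202, -22.7004, -0.0072, -65.1977, -68.2101]}
```

View pics/v7.png

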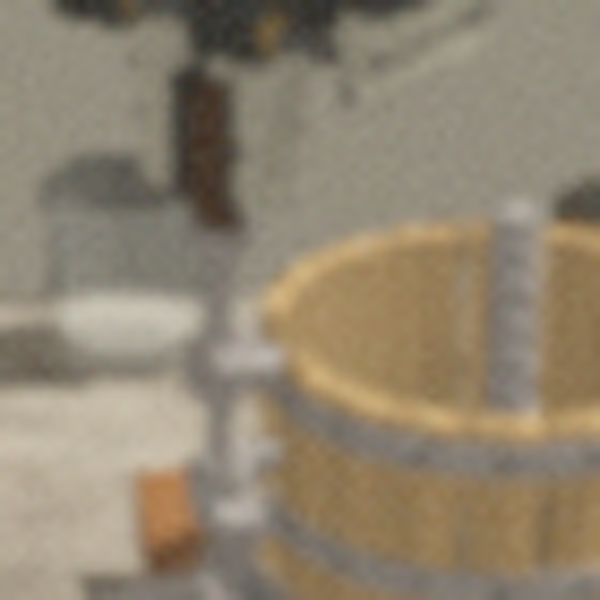

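The pin is upright (x ≈ 216) through the top pair of eyes at y ≈ 360, heading for the lower pair, with about 40 mm to go.

Emit:
servo_tool(
  targets=[
    {"dx": 0, "dy": 0, "dz": -0.1, "spin": 0, "grip": 5},
    {"dx": 0, "dy": 0, "dz": -0.2, "spin": 0, "grip": 5},
    {"dx": 0, "dy": 0, "dz": -0.3, "spin": 0, "grip": 5},
    {"dx": 0, "dy": 0, "dz": -0.4, "spin": 0, "grip": 5},
    {"dx": 0, "dy": 0, "dz": -0.5, "spin": 0, "grip": 5},
    {"dx": 0, "dy": 0, "dz": -0.6, "spin": 0, "grip": 5},
    {"dx": 0, "dy": 0, "dz": -0.7, "spin": 0, "grip": 5},
    {"dx": 0, "dy": 0, "dz": -0.8, "spin": 0, "grip": 5},
    {"dx": 0, "dy": 0, "dz": -0.8, "spin": 0, "grip": 5},
    {"dx": 0, "dy": 0, "dz": -0.8, "spin": 0, "grip": 5},
  ],
)

```text
time_s: 22.08
tcp_pos: [0.4787, 0.0611, 0.2193]
eef_rot: [180.0, -0.0, -127.5]
contact_force: [-0.6, 0.2, 0.5]
gripper_width: 0.0226
```

Emit:
servo_tool(
  targets=[
    {"dx": 0, "dy": 0, "dz": -0.1, "spin": 0, "grip": 5},
    {"dx": 0, "dy": 0, "dz": -0.2, "spin": 0, "grip": 5},
    {"dx": 0, "dy": 0, "dz": -0.3, "spin": 0, "grip": 5},
    {"dx": 0, "dy": 0, "dz": -0.4, "spin": 0, "grip": 5},
    {"dx": 0, "dy": 0, "dz": -0.5, "spin": 0, "grip": 5},
    {"dx": 0, "dy": 0, "dz": -0.6, "spin": 0, "grip": 5},
    {"dx": 0, "dy": 0, "dz": -0.7, "spin": 0, "grip": 5},
    {"dx": 0, "dy": 0, "dz": -0.8, "spin": 0, "grip": 5},
    {"dx": 0, "dy": 0, "dz": -0.8, "spin": 0, "grip": 5},
    {"dx": 0, "dy": 0, "dz": -0.8, "spin": 0, "grip": 5},
  ],
)

```text
time_s: 22.92
tcp_pos: [0.4787, 0.0611, 0.2113]
eef_rot: [180.0, -0.0, -127.5]
contact_force: [-1.1, 1.3, 1.8]
gripper_width: 0.0223
```

Forces are still tiny. I continue.

Emit:
servo_tool(
  targets=[
    {"dx": 0, "dy": 0, "dz": -0.1, "spin": 0, "grip": 5},
    {"dx": -0.02, "dy": 0.02, "dz": -0.2, "spin": 0, "grip": 5},
    {"dx": -0.02, "dy": 0.02, "dz": -0.3, "spin": 0, "grip": 5},
    {"dx": -0.02, "dy": 0.02, "dz": -0.4, "spin": 0, "grip": 5},
    {"dx": -0.02, "dy": 0.02, "dz": -0.5, "spin": 0, "grip": 5},
    {"dx": -0.02, "dy": 0.02, "dz": -0.6, "spin": 0, "grip": 5},
    {"dx": -0.02, "dy": 0.02, "dz": -0.7, "spin": 0, "grip": 5},
    {"dx": -0.02, "dy": 0.02, "dz": -0.8, "spin": 0, "grip": 5},
    {"dx": -0.02, "dy": 0.02, "dz": -0.8, "spin": 0, "grip": 5},
    {"dx": -0.02, "dy": 0.02, "dz": -0.8, "spin": 0, "grip": 5},
  ],
)

```text
time_s: 23.75
tcp_pos: [0.4786, 0.0613, 0.2033]
eef_rot: [180.0, -0.0, -127.5]
contact_force: [-0.9, -0.1, -0.2]
gripper_width: 0.0224
```

Emit:
servo_tool(
  targets=[
    {"dx": 0, "dy": 0, "dz": -0.1, "spin": 0, "grip": 5},
    {"dx": 0, "dy": 0, "dz": -0.2, "spin": 0, "grip": 5},
    {"dx": 0, "dy": 0, "dz": -0.3, "spin": 0, "grip": 5},
    {"dx": 0, "dy": 0, "dz": -0.4, "spin": 0, "grip": 5},
    {"dx": 0, "dy": 0, "dz": -0.5, "spin": 0, "grip": 5},
    {"dx": 0, "dy": 0, "dz": -0.6, "spin": 0, "grip": 5},
    {"dx": 0, "dy": 0, "dz": -0.7, "spin": 0, "grip": 5},
    {"dx": 0, "dy": 0, "dz": -0.8, "spin": 0, "grip": 5},
    {"dx": 0, "dy": 0, "dz": -0.9, "spin": 0, "grip": 5},
    {"dx": 0, "dy": 0, "dz": -1, "spin": 0, "grip": 5},
  ],
)

```text
time_s: 24.58
tcp_pos: [0.4786, 0.0613, 0.1934]
eef_rot: [180.0, -0.0, -127.5]
contact_force: [-2.2, 0.5, 1.5]
gripper_width: 0.0222
```

Emit:
servo_tool(
  targets=[
    {"dx": 0, "dy": 0, "dz": -0.05, "spin": 0, "grip": 5},
    {"dx": -0.02, "dy": 0, "dz": -0.1, "spin": 0, "grip": 5},
    {"dx": -0.04, "dy": 0, "dz": -0.15, "spin": 0, "grip": 5},
    {"dx": -0.04, "dy": 0, "dz": -0.2, "spin": 0, "grip": 5},
    {"dx": -0.04, "dy": 0, "dz": -0.25, "spin": 0, "grip": 5},
    {"dx": -0.04, "dy": 0, "dz": -0.3, "spin": 0, "grip": 5},
    {"dx": -0.04, "dy": 0, "dz": -0.35, "spin": 0, "grip": 5},
    {"dx": -0.04, "dy": 0, "dz": -0.4, "spin": 0, "grip": 5},
    {"dx": -0.04, "dy": 0, "dz": -0.45, "spin": 0, "grip": 5},
    {"dx": -0.04, "dy": 0, "dz": -0.5, "spin": 0, "grip": 5},
  ],
)

```text
time_s: 25.42
tcp_pos: [0.4784, 0.0613, 0.1886]
eef_rot: [-180.0, 0.0, -127.5]
contact_force: [-0.4, 0.3, 3.0]
gripper_width: 0.0221
```

Emit:
servo_tool(
  targets=[
    {"dx": 0, "dy": 0, "dz": -0.05, "spin": 0, "grip": 5},
    {"dx": 0, "dy": 0, "dz": -0.1, "spin": 0, "grip": 5},
    {"dx": 0, "dy": 0, "dz": -0.15, "spin": 0, "grip": 5},
    {"dx": 0, "dy": 0, "dz": -0.2, "spin": 0, "grip": 5},
    {"dx": 0, "dy": 0, "dz": -0.2, "spin": 0, "grip": 5},
    {"dx": 0, "dy": 0, "dz": -0.2, "spin": 0, "grip": 5},
    {"dx": 0, "dy": 0, "dz": -0.2, "spin": 0, "grip": 5},
    {"dx": 0, "dy": 0, "dz": -0.2, "spin": 0, "grip": 5},
    {"dx": 0, "dy": 0, "dz": -0.2, "spin": 0, "grip": 5},
    {"dx": 0, "dy": 0, "dz": -0.2, "spin": 0, "grip": 5},
  ],
)

```text
time_s: 26.25
tcp_pos: [0.4784, 0.0613, 0.1872]
eef_rot: [-180.0, 0.0, -127.5]
contact_force: [-2.5, -0.2, 7.9]
gripper_width: 0.0225
```

Emit:
servo_tool(
  targets=[
    {"dx": 0, "dy": 0, "dz": -0.03, "spin": 0, "grip": 5},
    {"dx": 0, "dy": 0, "dz": -0.06, "spin": 0, "grip": 5},
    {"dx": 0, "dy": 0, "dz": -0.1, "spin": 0, "grip": 5},
    {"dx": 0, "dy": 0, "dz": -0.1, "spin": 0, "grip": 5},
    {"dx": 0, "dy": 0, "dz": -0.1, "spin": 0, "grip": 5},
    {"dx": 0, "dy": 0, "dz": -0.1, "spin": 0, "grip": 5},
    {"dx": 0, "dy": 0, "dz": -0.1, "spin": 0, "grip": 5},
    {"dx": 0, "dy": 0, "dz": -0.1, "spin": 0, "grip": 5},
    {"dx": 0, "dy": 0, "dz": -0.1, "spin": 0, "grip": 5},
    {"dx": 0, "dy": 0, "dz": -0.1, "spin": 0, "grip": 5},
  ],
)

```text
time_s: 27.08
tcp_pos: [0.4785, 0.0614, 0.1871]
eef_rot: [-180.0, 0.1, -127.5]
contact_force: [-5.6, 0.9, 15.9]
gripper_width: 0.0221
```

```bash
python3 - <<'E'
from h import *
st(); im=r.capture("side")
cv2.imwrite("pics/v8.png",cv2.resize(im[145:215,265:335],(600,600),interpolation=cv2.INTER_CUBIC))
E
```

```text
{'time_s': 27.0833, 'tcp_pos': [0.4785, 0.0614, 0.1871], 'eef_rot': [-179.9504, 0.0515, -127.4984], 'contact_force': [-5.6393, 0.8888, 15.9154], 'moment': [0.451, 2.3022, 0.0225], 'gripper_width': 0.0221, 'joints': [30.7588, 3.9856, -26.3177, 0.0313, -59.6304, -68.2731]}
```

View pics/v8.png

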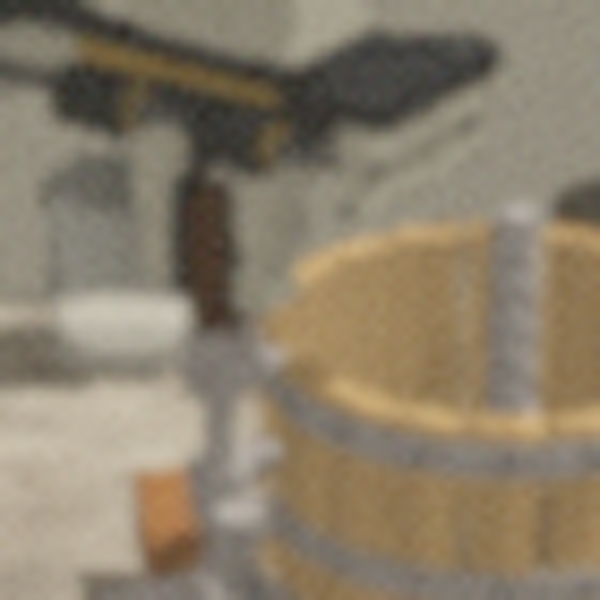

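The collar rests on the top eye at crop (215, 340), with a stiff stop at 16 N and TCP z holding at 0.187, the predicted home height. I relax the push and release.

Emit:
servo_tool(
  targets=[
    {"dx": 0, "dy": 0, "dz": 0.1, "spin": 0, "grip": 5},
    {"dx": 0, "dy": 0, "dz": 0.15, "spin": 0, "grip": 5},
    {"dx": 0, "dy": 0, "dz": 0.15, "spin": 0, "grip": 15},
    {"dx": 0, "dy": 0, "dz": 0.15, "spin": 0, "grip": 30},
    {"dx": 0, "dy": 0, "dz": 0.15, "spin": 0, "grip": 45},
    {"dx": 0, "dy": 0, "dz": 0.15, "spin": 0, "grip": 60},
    {"dx": 0, "dy": 0, "dz": 0.15, "spin": 0, "grip": 60},
    {"dx": 0, "dy": 0, "dz": 0.15, "spin": 0, "grip": 60},
    {"dx": 0, "dy": 0, "dz": 0.15, "spin": 0, "grip": 60},
    {"dx": 0, "dy": 0, "dz": 0.15, "spin": 0, "grip": 60},
  ],
)

```text
time_s: 27.97
tcp_pos: [0.4782, 0.0613, 0.187]
eef_rot: [180.0, -0.0, -127.5]
contact_force: [-0.2, 0.5, 0.8]
gripper_width: 0.052
```

Emit:
servo_tool(
  targets=[
    {"dx": 0, "dy": 0, "dz": 0.5, "spin": 0, "grip": 60},
    {"dx": 0, "dy": 0, "dz": 1.5, "spin": 0, "grip": 60},
    {"dx": 0, "dy": 0, "dz": 3, "spin": 0, "grip": 60},
    {"dx": 0, "dy": 0, "dz": 5, "spin": 0, "grip": 60},
    {"dx": 0, "dy": 0, "dz": 7.5, "spin": 0, "grip": 60},
    {"dx": -1, "dy": 2, "dz": 9, "spin": 0, "grip": 60},
    {"dx": -2.5, "dy": 5, "dz": 10, "spin": 0, "grip": 60},
    {"dx": -4, "dy": 8, "dz": 10, "spin": 0, "grip": 60},
    {"dx": -5.5, "dy": 11.5, "dz": 10, "spin": 0, "grip": 60},
    {"dx": -6, "dy": 15, "dz": 10, "spin": 0, "grip": 60},
  ],
)

```text
time_s: 28.8
tcp_pos: [0.4168, 0.2123, 0.2891]
eef_rot: [180.0, 0.2, -127.6]
contact_force: [1.6, -0.3, 0.5]
gripper_width: 0.0524
```

```bash
python3 - <<'E'
from h import *
st(); a=r.capture("side"); b=r.capture("top")
A=cv2.resize(a[145:235,260:340],(400,450),interpolation=cv2.INTER_CUBIC);B=cv2.resize(b[145:235,240:320],(400,450),interpolation=cv2.INTER_CUBIC)
cv2.imwrite("pics/v9.png",np.hstack([A,B]))
for c in("side","top"):
    for n in("pin_grip","glass","jar","wood_bowl"):
        for d in r.cut_out(n,c)[:1]:
            ys,xs=np.nonzero(d["mask"]); print(c,n,round(d["p"],2),np.round(d["extent"]).tolist(),xs.mean().round(1),ys.mean().round(1))
E
```

```text
{'time_s': 28.8, 'tcp_pos': [0.4168, 0.2123, 0.2891], 'eef_rot': [179.9962, 0.1731, -127.5555], 'contact_force': [1.571, -0.3294, 0.5402], 'moment': [0.0451, -0.2632, 0.0416], 'gripper_width': 0.0524, 'joints': [51.1933, -1.778, -18.4417, -0.008, -73.1633, -88.7466]}
side pin_grip 0.64 [286.0, 166.0, 299.0, 201.0] 290.5 179.2
side glass 0.64 [270.0, 164.0, 291.0, 189.0] 278.8 175.3
side wood_bowl 0.58 [235.0, 256.0, 283.0, 306.0] 260.1 281.0
top pin_grip 0.51 [290.0, 217.0, 304.0, 229.0] 296.9 225.0
top jar 0.83 [175.0, 171.0, 206.0, 196.0] 187.8 181.0
top wood_bowl 0.68 [399.0, 227.0, 445.0, 269.0] 419.5 246.0
```

View pics/v9.png

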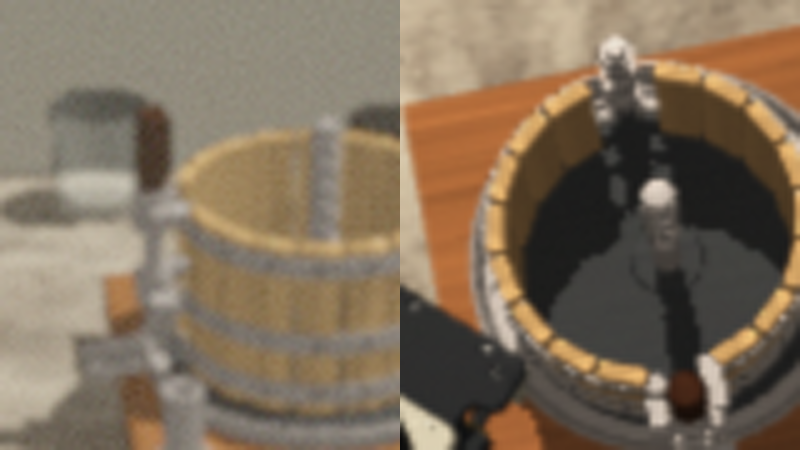

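The final pictures show the basket ring closed and the pin upright in the eyes, in the side view at (153, 150) with the collar at about y 200. The gripper is clear, and the glass and jar are in place. I hand in.

```bash
python3 -c "
from h import *
print(r.close_job())"
```

```text
the job is handed in; nothing more can be done
None
```

The basket is shut and the drop pin stands upright in the eyes with its collar down on the top eye. I handed the job in at about 29 s.

- **Shutting the half:** I pushed the left half closed from outside until it met its firm stop at about 14 N.
- **Driving the pin:** I lifted the pin out of its tube and felt for the walls of the top eye with side forces of 5 N or less. I then eased it down through all four eyes. Insertion readings stayed at or below 3 N until the collar met the eye, with 16 N vertical in the final seating push. I read forces only at the end of each 0.8 s move, so a brief higher peak could have gone unseen.
- **Last checks:** The stop came at the expected height, with the tool tip at 0.187 m against 0.1875 m predicted. Both cameras show the basket ring closed and the pin upright, and the gripper was well clear and touching nothing.
- **Glass, jar and bowl:** The jar and bowl read within about 3 pixels of where they started in the top camera. The final top-camera check did not report the glass. The side view shows it standing in the same place.

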